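# Start the timed lamp run at the stirrer

### The job

Start the timed lamp run by pressing with the closed fingertips, in this order: press the round stir key on the stirrer fully down for a moment and let it come up, then switch the lamp on by pushing down the far half of the wide rocker on the grey supply box, then press the long bar key of the white timer fully down for a moment and let it come up. Leave the square heat key, the narrow fan rocker (it is on and stays on) and the timer's small round keys alone, do not press the stir key again once the lamp is on, and do not lift or push away the timer or disturb the glassware and other things.

Things in the scene. Friction and masses are not known exactly. Their poses are not given: they have to be found in the camera images.
- stirrer: blue hotplate stirrer, fixed. Origin on the bench under the centre of its white front panel, +x towards its hotplate, z up. Panel 100 (x) by 160 (y) mm, 61 mm above the bench, with two black keys at x -12 mm: round stir key at y -37, square heat key at y +37. From x +45 to +210 mm the housing is 80 mm high; on it a steel plate 135 mm across, top at 106 mm, centred at x +135, carries a flask.
- stir_key (a joint): the round stir key on the stirrer's panel, 26 mm across, standing 14 mm above the panel, 6 mm travel straight down. Joint value in m: 0 up, grows as it is pressed; spring, 1 N to start moving, 4 N fully down, comes back up when released.
- stir_key_top (a point): centre of the top face of the round stir key (moves with it; 75 mm above the bench when up)
- heat_key (a joint): the square heat key on the same panel, 24 x 24 mm, standing 14 mm above the panel, 6 mm travel; not to be pressed. Joint value in m: 0 up, grows as it is pressed; spring, 1 N to start moving, 4 N fully down, comes back up when released.
- supply: the lamp's supply box, grey, fixed, 110 (x) by 140 (y) mm, top 60 mm above the bench. Origin on the bench under its centre, +x away from the robot (before yaw), z up. On its top two black rockers, each 50 mm long along x: the wide lamp rocker (28 mm) at y -34 mm (the robot's right), the narrow fan rocker (14 mm) at y +40 mm.
- lamp_rocker (a joint): the wide lamp rocker: V-shaped top, hinged across its middle 62 mm above the bench. Joint in rad: -0.16 off (far half, away from the robot, raised; near half level), +0.16 on (far half down and level). Stays where it is left; about 3 N on the end of the raised half tips it. The far end drops 8 mm from off to on.
- lamp_rocker_far (a point): point on the top face of the lamp rocker's far half, 19 mm beyond the hinge, where to press to switch on; moves with the rocker (about 76 mm above the bench when off, 70 mm when on)
- fan_rocker (a joint): the narrow fan rocker, same shape and values as the lamp rocker; it starts on (+0.16) and has to stay on.
- timer: white bench timer, loose on the bench, about 250 g, 100 mm (x) by 110 mm (y) by 28 mm high. Origin under its centre, +x away from the robot (before yaw). On its top: the long grey bar key at x -26 (nearest the robot), a display, and at x +36, y +32 and -32 two small round keys, 12 mm across, 6 mm high.
- timer_bar (a joint): the bar key of the timer, 18 mm (x) by 60 mm (y), standing 10 mm above the case, 5 mm travel straight down. Joint value in m: 0 up, grows as it is pressed; spring, 1 N to start moving, 4 N fully down, comes back up when released.
- timer_bar_top (a point): centre of the top face of the timer's bar key (38 mm above the bench when up)
- small_key_l (a joint): the timer's small round key at y +32, 4 mm travel; not to be pressed. Joint value in m: 0 up, grows as it is pressed; spring, 1 N to start moving, 4 N fully down, comes back up when released.
- small_key_r (a joint): the timer's small round key at y -32, 4 mm travel; not to be pressed. Joint value in m: 0 up, grows as it is pressed; spring, 1 N to start moving, 4 N fully down, comes back up when released.
- flask: conical glass flask with a stopper, 84 mm across the foot, 128 mm high, loose on the stirrer's plate; origin at the centre of its underside, z up
- jar: amber jar, 56 mm across, 85 mm high, loose, beyond the timer; origin at the centre of its underside
- beaker: glass beaker, 64 mm across, 85 mm high, loose, beyond the supply box; origin at the centre of its underside
- vial: small glass vial, 26 mm across, 55 mm high, loose, beside the timer; origin at the centre of its underside
- cork_ring: cork flask ring, 76 mm across, 20 mm high, loose, on the robot's side of the supply box; origin at the centre of its underside
- spatula: spatula, 160 mm long, lying loose crosswise on the robot's side of the timer; origin under its middle, handle to its -x

How it is judged:
By the outcome, as a careful person would: the job done as asked, in the order asked, and still so for the second after the job is handed in, with the robot touching nothing.
It also fails if it takes over 54 s, if anything falls off the work surface, if the arm or the gripper's body presses on something with over 40 N, if the wrist force passes 120 N, or if a joint passes its speed limit or range.

### The arm

A 7-joint arm with a two-finger parallel gripper is mounted at the origin on the work surface. World frame = base frame: x ahead of the robot, y to its left, z up, the work surface at z = 0. Lengths are in m, angles in rad, forces in N, time in s.
With the tool pointing down it reaches from about 0.425 to 1.025 m from the base axis. Payload 9.4 kg.
Tool frame: the origin (TCP) lies at the very end of the fingers, on their centre line; the grasp point (between the pads) lies env.tcp_to_grasp behind it (env.tcp_to_grasp is the distance from the TCP to the grasp point, in m); z points along the fingers, y is the line along which they close (so a half turn about z gives the same grasp; the last joint's range is limited). The gripper opens to 85 mm and grips with 20 to 120 N. Pads are 22 mm wide; open, the fingers measure 114 mm over their backs; the gripper's body (76 mm by 85 mm) begins 54 mm behind the grasp point. The pads swing forward as they close: fully open they stand 13 mm farther back than shut.
Start: joints at [-1.256, 0.599, -0.003, 1.599, 0.002, 0.943, -0.08], TCP at [0.277, 0.67, 0.231] pointing down, gripper open.
Joint ranges: [-2.57, 2.57], [-0.35, 1.97], [-1.29, 1.29], [0.11, 2.56], [-1.05, 4.19], [0.11, 1.86], [-2.63, 2.63]. Speed limits (rad/s): [2.22, 2.22, 3.01, 3.01, 3.14, 3.14, 3.14].

### API

Orientations are given as a 3x3 rotation matrix whose columns are the frame's x, y, z axes.
In Python, from plant import env, grab_frame, finish_job, spotter gives the robot as it stands.
- The arm moves only by the shell command python3 -m pendant 'ROWS' [FORCE]. ROWS is JSON, a list of rows, each an object of numbers: "grip": the finger opening in mm, from 0 to 85.4; "tx", "ty", "tz": the shift along the tool's x, y, z in mm; "rx", "ry", "rz": the turn, a rotation vector about the tool's x, y, z in degrees. In form: [{"grip": .., "tx": .., "ty": .., "tz": .., "rx": .., "ry": .., "rz": ..}, ...]. A call has 1 to 5 rows; each row is the pose to reach, as a shift and turn from the pose commanded when the call began, along the tool's axes at that moment; what a row does not reach only later rows make up. A row lasts 1/8 s, in which the tool goes at most 62.5 mm and 10.7 degrees, less where a joint would pass 70% of its speed; a pose out of reach is approached as far as the arm can. A call with a gripper value outside its range is refused whole. The fingers move at their own pace and stop on an object; FORCE is the grip in N (left out, the last holds). Time passes only in rows, so rows that repeat a pose let the fingers close. It gives the time, the measured TCP pose, the force, the opening and the grip force at its end, in the units of the state.
- env.get_state(): the state, without advancing time (a new reading comes with each control period).
- grab_frame(name): name is "scene" or "side" or "wrist"; returns a dict with "image" (420x560x3 uint8, red, green, blue), "vfov" (degrees; the focal length in pixels is half the picture's height over the tangent of half this angle, whatever the lens; pixels are square), "cx", "cy" (the principal point, pixels), "rvec" (rotation vector, rad) and "tvec" (3), from world to camera coordinates, as OpenCV has them. Camera axes: x right, y down, z forward; pixel columns grow to the right and rows downward; lengths in m; the calibration is good to about 2 mm. A picture is of the moment at which its call begins. There is no depth.
- finish_job(): hands the job in; it is judged then, once.
Trained networks look in the newest picture that a camera, given by its name, has taken for a name from the list of things; names that differ only in an ending like _2 or _b are one class to them, and where a whole thing is asked for, a point or a joint stands for the part that bears it (a point fixed in the world has none). Each returns a list of dicts, best first, with "confidence" (0 to 1); they miss things now and then, are a little off and sometimes report something else, mostly with a low value. They report only what shows in the picture. A call takes as long as a camera call.
- spotter.boxes_of(name, camera): "point" ([column, row] in pixels, amid what is visible of it).
- spotter.pinpoint(name, camera): "point" ([column, row] in pixels: a listed point, or the origin of a listed thing).
The state is a dict: "clock": time; "joint_pos": joint angles; "qd": joint speeds; "effort": joint torques, N m; "tool_pos": TCP position; "eef_rot": TCP orientation; "contact_force": force on the tool from outside, world axes, zero at the start; "ft_torque": the same for the moment, N m; "opening": opening from 0.0 (shut) to 1.0 (fully open); "gripper_force": force on a finger pad.
Only numpy, scipy, OpenCV 4.12 (cv2) and the standard library are available. Lean on these libraries where they do the work, as an engineer would, in place of code of your own. Each camera call takes 0.05 s, during which the arm holds its last target. There are 200 camera calls.

## Working session

There is one attempt and no reset: what is moved stays moved. The work goes in short steps, Python scripts to look and compute and a shell command to move; the robot and the scene stay as the last step left them, time stands still between calls to the robot, and variables do not carry over. Pictures are saved under pics/ and viewed, at most 10 in all, crops included, and the job is handed in when it is done.

```bash
mkdir -p pics
cat > h.py <<'E'
import numpy as np, cv2
from plant import env, grab_frame, finish_job, spotter
def ray(f,p):
    h=f["image"].shape[0]; fl=h/2/np.tan(np.radians(f["vfov"])/2)
    R=cv2.Rodrigues(np.array(f["rvec"],float))[0]; t=np.array(f["tvec"],float).ravel()
    d=R.T@np.array([(p[0]-f["cx"])/fl,(p[1]-f["cy"])/fl,1]); return -R.T@t, d/np.linalg.norm(d)
def atz(f,p,z):
    c,d=ray(f,p); return c+d*(z-c[2])/d[2]
def save(f,n): cv2.imwrite("pics/"+n,f["image"][:,:,::-1])
E
python3 - <<'E'
from h import *
np.set_printoptions(precision=4,suppress=True)
Z=dict(stir_key_top=.075,lamp_rocker_far=.076,timer_bar_top=.038,stirrer=0,supply=0,timer=0,flask=.106,jar=0,beaker=0,vial=0,cork_ring=0,spatula=0)
F={}
for c in("scene","side"):
    f=grab_frame(c);save(f,c+"0.png");F[c]=f
    print(c,f["image"].shape,ray(f,(280,210)))
    for n,z in Z.items():
        for r in spotter.pinpoint(n,c)[:2]: print(n,np.round(r["point"],1),round(r["confidence"],2),atz(f,r["point"],z))
s=env.get_state();print(s["clock"],s["tool_pos"],s["eef_rot"],s["opening"],env.tcp_to_grasp)
E
```

```text
scene (420, 560, 3) (array([ 1.2542, -0.0614,  0.8272]), array([-0.6729,  0.0518, -0.738 ]))
stir_key_top [263.8 200.6] 0.52 [ 0.5365 -0.044   0.075 ]
lamp_rocker_far [145.6 213.6] 0.7 [ 0.5612 -0.31    0.076 ]
timer_bar_top [165.5 223.3] 0.72 [ 0.5594 -0.2728  0.038 ]
timer_bar_top [384.3 185.1] 0.65 [0.4663 0.2622 0.038 ]
stirrer [274.8 226.5] 0.74 [ 0.553  -0.0196 -0.    ]
supply [162.5 225.2] 0.69 [ 0.5316 -0.2896  0.    ]
timer [381.4 200.5] 0.58 [0.4834 0.2576 0.    ]
flask [290.2 243.4] 0.66 [0.6899 0.0036 0.106 ]
jar [410.1 235.8] 0.83 [0.6025 0.3002 0.    ]
beaker [165.5 270.5] 0.94 [ 0.665  -0.2688  0.    ]
vial [411.4 190. ] 0.7 [ 0.4508  0.3447 -0.    ]
vial [382.1 184.5] 0.66 [0.4257 0.2725 0.    ]
cork_ring [145.6 190.3] 0.81 [ 0.409  -0.3459  0.    ]
spatula [352.9 175. ] 0.6 [0.3847 0.2018 0.    ]
spatula [276.4 226.3] 0.41 [ 0.5526 -0.0157  0.    ]
side (420, 560, 3) (array([ 0.4542, -0.5991,  0.6422]), array([ 0.097 ,  0.731 , -0.6755]))
stir_key_top [284.4 234.1] 0.62 [ 0.5363 -0.0553  0.075 ]
lamp_rocker_far [313.2 360.3] 0.91 [ 0.547 -0.318  0.076]
timer_bar_top [241.2 163.5] 0.57 [0.4631 0.2367 0.038 ]
stirrer [281.4 248.1] 0.66 [ 0.5357 -0.0241  0.    ]
timer [249.9 169.9] 0.73 [0.4852 0.2587 0.    ]
flask [351.4 198.7] 0.78 [0.6802 0.0017 0.106 ]
jar [287.3 159. ] 0.68 [0.5898 0.2992 0.    ]
jar [282.7 232.4] 0.3 [0.544  0.0222 0.    ]
beaker [373.3 346.8] 0.59 [ 0.6673 -0.2668  0.    ]
vial [230.2 150.7] 0.62 [0.4357 0.3525 0.    ]
cork_ring [229.6 403.1] 0.71 [ 0.4186 -0.3358  0.    ]
cork_ring [281.8 243.1] 0.41 [ 0.5383 -0.0097  0.    ]
spatula [215.6 185.6] 0.76 [0.3957 0.201  0.    ]
1.3 [0.2768 0.6701 0.2313] [[-0.9242  0.3818  0.0001]
 [ 0.3818  0.9242 -0.    ]
 [-0.0001  0.     -1.    ]] 0.9968553283476456 0.0187
```

View pics/scene0.png

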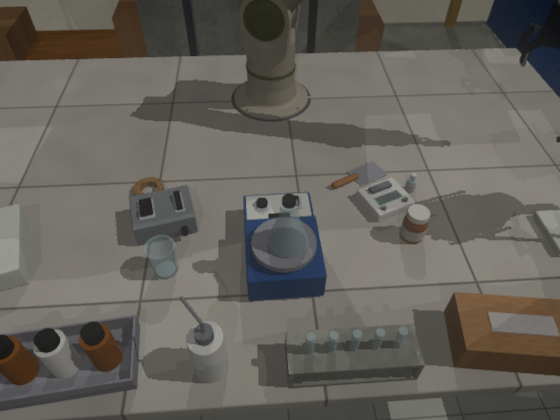

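View pics/side0.png

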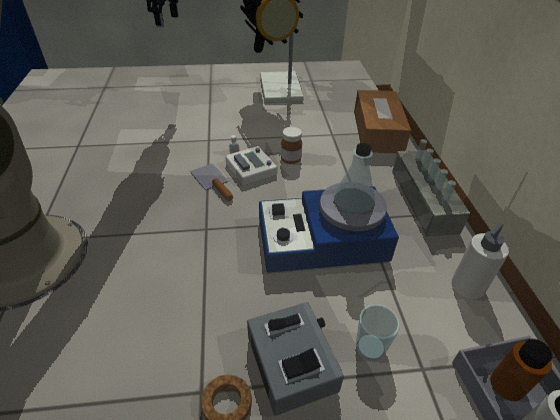

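```bash
python3 -m pendant '[{"grip":0,"tx":-40,"ty":-44,"tz":0,"rz":-5},{"grip":0,"tx":-80,"ty":-88,"tz":0,"rz":-10},{"grip":0,"tx":-120,"ty":-132,"tz":0,"rz":-15},{"grip":0,"tx":-160,"ty":-176,"tz":0,"rz":-20},{"grip":0,"tx":-200,"ty":-220,"tz":0,"rz":-22.4}]' 20
```

```text
invalid input
```

```bash
python3 -m pendant '[{"grip":0,"tx":-40,"ty":-44,"tz":0,"rx":0,"ry":0,"rz":-5},{"grip":0,"tx":-80,"ty":-88,"tz":0,"rx":0,"ry":0,"rz":-10},{"grip":0,"tx":-120,"ty":-132,"tz":0,"rx":0,"ry":0,"rz":-15},{"grip":0,"tx":-160,"ty":-176,"tz":0,"rx":0,"ry":0,"rz":-20},{"grip":0,"tx":-200,"ty":-220,"tz":0,"rx":0,"ry":0,"rz":-22.4}]' 20
```

```text
clock: 1.92
tool_pos: [0.3783, 0.3886, 0.2315]
eef_rot: [[-1.0, -0.001, 0.001], [-0.001, 1.0, 0.0], [-0.001, 0.0, -1.0]]
contact_force: [1.8, 0.1, 0.7]
opening: 0.001
gripper_force: 0.0
```

```bash
python3 -m pendant '[{"grip":0,"tx":-20,"ty":-58,"tz":0,"rx":0,"ry":0,"rz":0},{"grip":0,"tx":-40,"ty":-116,"tz":0,"rx":0,"ry":0,"rz":0},{"grip":0,"tx":-60,"ty":-174,"tz":0,"rx":0,"ry":0,"rz":0},{"grip":0,"tx":-80,"ty":-232,"tz":0,"rx":0,"ry":0,"rz":0},{"grip":0,"tx":-100,"ty":-290,"tz":0,"rx":0,"ry":0,"rz":0}]'
python3 -m pendant '[{"grip":0,"tx":-15,"ty":-50,"tz":10,"rx":0,"ry":0,"rz":0},{"grip":0,"tx":-35,"ty":-100,"tz":20,"rx":0,"ry":0,"rz":0},{"grip":0,"tx":-60,"ty":-150,"tz":30,"rx":0,"ry":0,"rz":0},{"grip":0,"tx":-60,"ty":-150,"tz":40,"rx":0,"ry":0,"rz":0},{"grip":0,"tx":-60,"ty":-150,"tz":40,"rx":0,"ry":0,"rz":0}]'
python3 - <<'E'
from h import *
np.set_printoptions(precision=4,suppress=True)
s=env.get_state();print(s["tool_pos"])
for c in("wrist","scene","side"):
    f=grab_frame(c);save(f,c+"1.png");print(c,ray(f,(280,210)))
    for n,z in dict(stir_key_top=.075,heat_key=.075,stirrer=0,lamp_rocker_far=.076,supply=0).items():
        for r in spotter.pinpoint(n,c)[:2]: print(n,np.round(r["point"],1),round(r["confidence"],2),atz(f,r["point"],z))
E
```

```text
clock: 2.55
tool_pos: [0.4781, 0.0985, 0.2317]
eef_rot: [[-1.0, 0.001, 0.001], [0.001, 1.0, 0.0], [-0.001, 0.0, -1.0]]
contact_force: [0.9, 0.5, -0.3]
opening: -0.0
gripper_force: 0.0
clock: 3.18
tool_pos: [0.5367, -0.0495, 0.1906]
eef_rot: [[-1.0, 0.001, -0.002], [0.001, 1.0, 0.0], [0.002, 0.0, -1.0]]
contact_force: [-0.9, -0.0, -0.1]
opening: -0.003
gripper_force: 0.0
[ 0.5367 -0.0495  0.1906]
wrist (array([ 0.4658, -0.0487,  0.3335]), array([ 0.2793, -0.0068, -0.9602]))
stir_key_top [279.3 205.1] 0.64 [ 0.5363 -0.0511  0.075 ]Traceback (most recent call last):
  File "<stdin>", line 7, in <module>
ValueError: it knows: beaker, cork_ring, flask, jar, lamp_rocker_far, spatula, stir_key_top, stirrer, supply, timer, timer_bar_top, vial
```

View pics/wrist1.png

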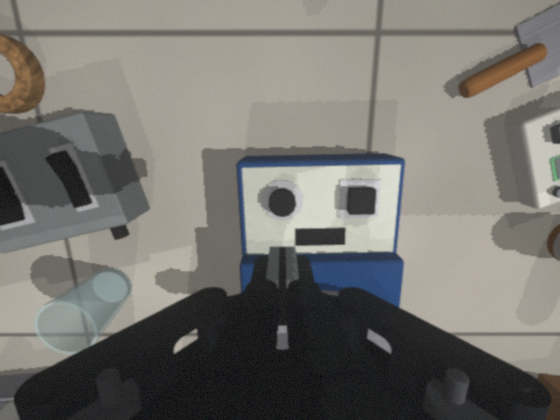

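```bash
python3 -m pendant '[{"grip":0,"tx":0,"ty":0,"tz":55,"rx":0,"ry":0,"rz":0},{"grip":0,"tx":0,"ty":0,"tz":100,"rx":0,"ry":0,"rz":0},{"grip":0,"tx":0,"ty":0,"tz":112,"rx":0,"ry":0,"rz":0},{"grip":0,"tx":0,"ty":0,"tz":118,"rx":0,"ry":0,"rz":0},{"grip":0,"tx":0,"ty":0,"tz":118,"rx":0,"ry":0,"rz":0}]'
python3 -m pendant '[{"grip":0,"tx":0,"ty":0,"tz":1,"rx":0,"ry":0,"rz":0},{"grip":0,"tx":0,"ty":0,"tz":2.5,"rx":0,"ry":0,"rz":0},{"grip":0,"tx":0,"ty":0,"tz":4,"rx":0,"ry":0,"rz":0},{"grip":0,"tx":0,"ty":0,"tz":4,"rx":0,"ry":0,"rz":0}]'
```

```text
clock: 3.9
tool_pos: [0.5379, -0.0493, 0.0744]
eef_rot: [[-1.0, 0.0, 0.001], [0.0, 1.0, 0.0], [-0.001, 0.0, -1.0]]
contact_force: [-0.8, -0.3, 0.7]
opening: 0.0
gripper_force: 0.6
clock: 4.4
tool_pos: [0.5381, -0.0497, 0.0696]
eef_rot: [[-1.0, 0.001, 0.002], [0.001, 1.0, 0.0], [-0.002, 0.0, -1.0]]
contact_force: [1.7, 1.1, 3.2]
opening: -0.001
gripper_force: 1.8
```

```bash
python3 -m pendant '[{"grip":0,"tx":0,"ty":0,"tz":1,"rx":0,"ry":0,"rz":0},{"grip":0,"tx":0,"ty":0,"tz":2,"rx":0,"ry":0,"rz":0},{"grip":0,"tx":0,"ty":0,"tz":2,"rx":0,"ry":0,"rz":0}]'
```

```text
clock: 4.78
tool_pos: [0.5382, -0.0497, 0.0687]
eef_rot: [[-1.0, 0.001, 0.002], [0.001, 1.0, 0.0], [-0.002, 0.0, -1.0]]
contact_force: [-1.3, 1.9, 21.8]
opening: -0.005
gripper_force: 10.7
```

Fully down (22 N at the stop). Release and move to the supply box.

```bash
python3 -m pendant '[{"grip":0,"tx":0,"ty":0,"tz":-20,"rx":0,"ry":0,"rz":0},{"grip":0,"tx":0,"ty":0,"tz":-70,"rx":0,"ry":0,"rz":0},{"grip":0,"tx":0,"ty":-40,"tz":-110,"rx":0,"ry":0,"rz":0},{"grip":0,"tx":0,"ty":-90,"tz":-130,"rx":0,"ry":0,"rz":0},{"grip":0,"tx":-5,"ty":-150,"tz":-130,"rx":0,"ry":0,"rz":0}]'
python3 -m pendant '[{"grip":0,"tx":-5,"ty":-50,"tz":0,"rx":0,"ry":0,"rz":0},{"grip":0,"tx":-10,"ty":-90,"tz":0,"rx":0,"ry":0,"rz":0},{"grip":0,"tx":-10,"ty":-116,"tz":0,"rx":0,"ry":0,"rz":0},{"grip":0,"tx":-10,"ty":-116,"tz":0,"rx":0,"ry":0,"rz":0},{"grip":0,"tx":-10,"ty":-116,"tz":0,"rx":0,"ry":0,"rz":0}]'
python3 - <<'E'
from h import *
np.set_printoptions(precision=4,suppress=True)
for c in("wrist",):
    f=grab_frame(c);save(f,c+"2.png")
    for n,z in dict(lamp_rocker_far=.076,supply=0,cork_ring=0,beaker=0,stirrer=0,stir_key_top=.075).items():
        for r in spotter.pinpoint(n,c)[:2]: print(n,np.round(r["point"],1),round(r["confidence"],2),atz(f,r["point"],z))
for p in [(240,200),(280,200),(320,200),(280,160)]: print(p,atz(f,p,.076))
E
```

```text
clock: 5.4
tool_pos: [0.5423, -0.2009, 0.199]
eef_rot: [[-1.0, -0.001, 0.002], [-0.001, 1.0, -0.0], [-0.002, -0.0, -1.0]]
contact_force: [1.2, -0.0, 0.5]
opening: -0.0
gripper_force: 0.0
clock: 6.02
tool_pos: [0.5516, -0.3148, 0.1967]
eef_rot: [[-1.0, 0.0, -0.001], [0.0, 1.0, 0.001], [0.001, 0.001, -1.0]]
contact_force: [-0.4, 0.1, 0.2]
opening: 0.0
gripper_force: 0.0
lamp_rocker_far [282.8 201. ] 0.9 [ 0.5487 -0.3131  0.076 ]
supply [309.9 165.3] 0.69 [ 0.5256 -0.2813  0.    ]
beaker [317.6 270.2] 0.8 [ 0.6608 -0.2679  0.    ]
stirrer [538.5 180. ] 0.7 [ 0.5434 -0.0109  0.    ]
stir_key_top [539.6 180.5] 0.7 [ 0.53   -0.0767  0.075 ]
(240, 200) [ 0.5477 -0.353   0.076 ]
(280, 200) [ 0.5478 -0.3157  0.076 ]
(320, 200) [ 0.5478 -0.2784  0.076 ]
(280, 160) [ 0.5107 -0.3156  0.076 ]
```

View pics/wrist2.png

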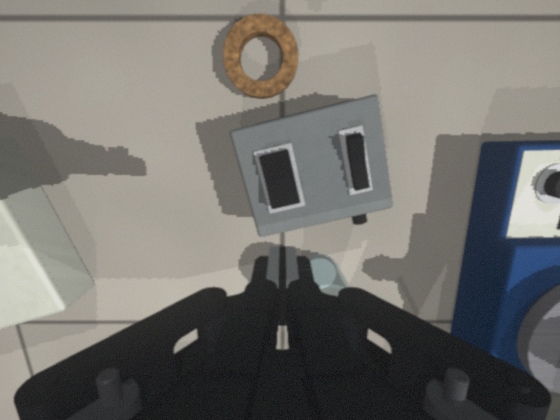

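```bash
python3 -m pendant '[{"grip":0,"tx":4,"ty":2.5,"tz":55,"rx":0,"ry":0,"rz":0},{"grip":0,"tx":4,"ty":2.5,"tz":105,"rx":0,"ry":0,"rz":0},{"grip":0,"tx":4,"ty":2.5,"tz":118,"rx":0,"ry":0,"rz":0},{"grip":0,"tx":4,"ty":2.5,"tz":123,"rx":0,"ry":0,"rz":0},{"grip":0,"tx":4,"ty":2.5,"tz":125,"rx":0,"ry":0,"rz":0}]'
python3 -m pendant '[{"grip":0,"tx":0,"ty":0,"tz":1,"rx":0,"ry":0,"rz":0},{"grip":0,"tx":0,"ty":0,"tz":2.5,"rx":0,"ry":0,"rz":0},{"grip":0,"tx":0,"ty":0,"tz":3,"rx":0,"ry":0,"rz":0},{"grip":0,"tx":0,"ty":0,"tz":3,"rx":0,"ry":0,"rz":0}]'
```

```text
clock: 7.0
tool_pos: [0.549, -0.3135, 0.0737]
eef_rot: [[-1.0, 0.001, 0.002], [0.001, 1.0, -0.001], [-0.002, -0.001, -1.0]]
contact_force: [0.1, 1.0, 3.1]
opening: 0.0
gripper_force: 1.3
clock: 7.5
tool_pos: [0.5491, -0.3137, 0.07]
eef_rot: [[-1.0, 0.001, 0.002], [0.001, 1.0, -0.001], [-0.002, -0.001, -1.0]]
contact_force: [1.9, 0.8, 5.8]
opening: -0.001
gripper_force: 3.1
```

```bash
python3 -m pendant '[{"grip":0,"tx":0,"ty":0,"tz":1,"rx":0,"ry":0,"rz":0},{"grip":0,"tx":0,"ty":0,"tz":2,"rx":0,"ry":0,"rz":0},{"grip":0,"tx":0,"ty":0,"tz":2,"rx":0,"ry":0,"rz":0}]'
python3 -m pendant '[{"grip":0,"tx":0,"ty":0,"tz":-20,"rx":0,"ry":0,"rz":0},{"grip":0,"tx":0,"ty":0,"tz":-70,"rx":0,"ry":0,"rz":0},{"grip":0,"tx":0,"ty":0,"tz":-125,"rx":0,"ry":0,"rz":0},{"grip":0,"tx":0,"ty":0,"tz":-125,"rx":0,"ry":0,"rz":0}]'
python3 - <<'E'
from h import *
f=grab_frame("wrist"); a=cv2.imread("pics/wrist2.png"); b=f["image"][:,:,::-1]; save(f,"wrist3.png")
s=np.hstack([x[85:245,215:405] for x in(a,b)]); cv2.imwrite("pics/cmp.png",cv2.resize(s,None,fx=2,fy=2,interpolation=cv2.INTER_CUBIC))
for r in spotter.pinpoint("lamp_rocker_far","wrist"): print(r)
E
```

```text
clock: 7.88
tool_pos: [0.5492, -0.3138, 0.0697]
eef_rot: [[-1.0, 0.001, 0.003], [0.001, 1.0, -0.001], [-0.003, -0.001, -1.0]]
contact_force: [-1.9, 2.3, 23.1]
opening: -0.001
gripper_force: 11.7
clock: 8.38
tool_pos: [0.5494, -0.3148, 0.1965]
eef_rot: [[-1.0, 0.002, 0.006], [0.002, 1.0, -0.003], [-0.006, -0.003, -1.0]]
contact_force: [-0.3, -0.1, -0.8]
opening: 0.0
gripper_force: 0.0
{'point': [281.8, 207.7], 'confidence': 0.93}
{'point': [305.8, 166.3], 'confidence': 0.32}
{'point': [538.0, 179.7], 'confidence': 0.24}
```

View pics/cmp.png

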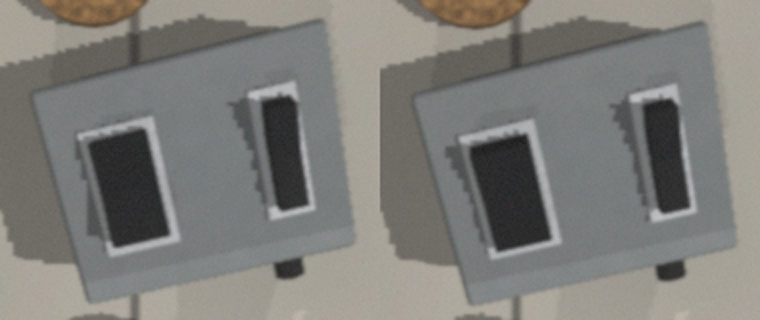

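The lamp rocker's shadow has moved from the far to the near end, matching the fan rocker: it is on. To the timer.

```bash
python3 -m pendant '[{"grip":0,"tx":5,"ty":30,"tz":-20,"rx":0,"ry":0,"rz":0},{"grip":0,"tx":12,"ty":88,"tz":-30,"rx":0,"ry":0,"rz":0},{"grip":0,"tx":20,"ty":146,"tz":-30,"rx":0,"ry":0,"rz":0},{"grip":0,"tx":30,"ty":204,"tz":-30,"rx":0,"ry":0,"rz":0},{"grip":0,"tx":40,"ty":262,"tz":-30,"rx":0,"ry":0,"rz":0}]'
python3 -m pendant '[{"grip":0,"tx":10,"ty":58,"tz":0,"rx":0,"ry":0,"rz":0},{"grip":0,"tx":20,"ty":116,"tz":0,"rx":0,"ry":0,"rz":0},{"grip":0,"tx":30,"ty":174,"tz":0,"rx":0,"ry":0,"rz":0},{"grip":0,"tx":40,"ty":232,"tz":0,"rx":0,"ry":0,"rz":0},{"grip":0,"tx":44,"ty":280,"tz":0,"rx":0,"ry":0,"rz":0}]'
python3 -m pendant '[{"grip":0,"tx":0,"ty":20,"tz":30,"rx":0,"ry":0,"rz":0},{"grip":0,"tx":0,"ty":20,"tz":60,"rx":0,"ry":0,"rz":0},{"grip":0,"tx":0,"ty":20,"tz":60,"rx":0,"ry":0,"rz":0},{"grip":0,"tx":0,"ty":20,"tz":60,"rx":0,"ry":0,"rz":0}]'
python3 - <<'E'
from h import *
np.set_printoptions(precision=4,suppress=True)
f=grab_frame("wrist");save(f,"wrist4.png")
for n,z in dict(timer_bar_top=.038,timer=0,jar=0,vial=0,spatula=0).items():
    for r in spotter.pinpoint(n,"wrist")[:2]: print(n,np.round(r["point"],1),round(r["confidence"],2),atz(f,r["point"],z))
for p in [(280,200),(320,200),(280,160)]: print(p,atz(f,p,.038))
E
```

```text
clock: 9.1
tool_pos: [0.5069, -0.0497, 0.2208]
eef_rot: [[-1.0, 0.001, -0.003], [0.001, 1.0, -0.0], [0.003, -0.0, -1.0]]
contact_force: [2.1, 0.4, -0.7]
opening: 0.003
gripper_force: 0.0
clock: 9.72
tool_pos: [0.4629, 0.2304, 0.2207]
eef_rot: [[-1.0, -0.0, -0.003], [-0.0, 1.0, -0.002], [0.003, -0.002, -1.0]]
contact_force: [1.0, 0.2, 0.5]
opening: -0.001
gripper_force: 0.0
clock: 10.22
tool_pos: [0.4645, 0.2482, 0.1622]
eef_rot: [[-1.0, 0.001, -0.001], [0.001, 1.0, -0.001], [0.001, -0.001, -1.0]]
contact_force: [-0.1, 0.1, -0.0]
opening: 0.005
gripper_force: 0.0
timer_bar_top [284.3 202.6] 0.81 [0.4641 0.2511 0.038 ]
timer [295.4 213.4] 0.87 [0.4864 0.2635 0.    ]
jar [327.2 306.5] 0.45 [0.604  0.3031 0.    ]
vial [365.7 177.3] 0.73 [0.4468 0.3374 0.    ]
spatula [242.3 123.8] 0.92 [0.3922 0.2092 0.    ]
(280, 200) [0.4616 0.2471 0.038 ]
(320, 200) [0.4617 0.2849 0.038 ]
(280, 160) [0.4241 0.2472 0.038 ]
```

View pics/wrist4.png

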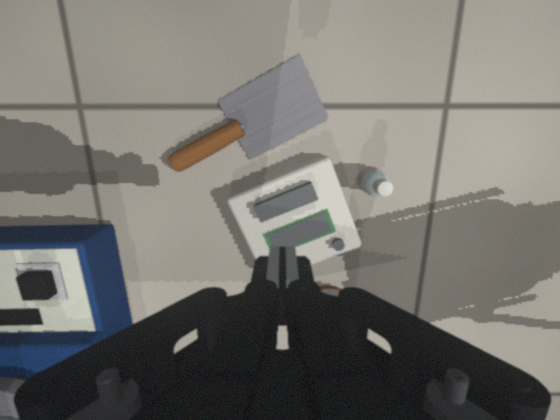

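```bash
python3 -m pendant '[{"grip":0,"tx":3,"ty":4,"tz":55,"rx":0,"ry":0,"rz":0},{"grip":0,"tx":3,"ty":4,"tz":105,"rx":0,"ry":0,"rz":0},{"grip":0,"tx":3,"ty":4,"tz":119,"rx":0,"ry":0,"rz":0},{"grip":0,"tx":3,"ty":4,"tz":124,"rx":0,"ry":0,"rz":0},{"grip":0,"tx":3,"ty":4,"tz":126,"rx":0,"ry":0,"rz":0}]'
python3 -m pendant '[{"grip":0,"tx":0,"ty":0,"tz":1,"rx":0,"ry":0,"rz":0},{"grip":0,"tx":0,"ty":0,"tz":2,"rx":0,"ry":0,"rz":0},{"grip":0,"tx":0,"ty":0,"tz":3,"rx":0,"ry":0,"rz":0},{"grip":0,"tx":0,"ty":0,"tz":3,"rx":0,"ry":0,"rz":0}]'
```

```text
clock: 11.15
tool_pos: [0.4622, 0.253, 0.0374]
eef_rot: [[-1.0, 0.001, 0.001], [0.001, 1.0, 0.001], [-0.001, 0.001, -1.0]]
contact_force: [-0.5, -0.5, 1.1]
opening: -0.001
gripper_force: 0.6
clock: 11.65
tool_pos: [0.4622, 0.253, 0.0336]
eef_rot: [[-1.0, 0.001, 0.001], [0.001, 1.0, 0.001], [-0.001, 0.001, -1.0]]
contact_force: [0.5, -0.2, 3.9]
opening: -0.004
gripper_force: 1.8
```

```bash
python3 -m pendant '[{"grip":0,"tx":0,"ty":0,"tz":1,"rx":0,"ry":0,"rz":0},{"grip":0,"tx":0,"ty":0,"tz":2,"rx":0,"ry":0,"rz":0},{"grip":0,"tx":0,"ty":0,"tz":2,"rx":0,"ry":0,"rz":0}]'
```

```text
clock: 12.02
tool_pos: [0.4621, 0.253, 0.0326]
eef_rot: [[-1.0, 0.001, 0.002], [0.001, 1.0, 0.001], [-0.002, 0.001, -1.0]]
contact_force: [-1.2, -0.8, 23.0]
opening: -0.003
gripper_force: 11.5
```

```bash
python3 -m pendant '[{"grip":0,"tx":0,"ty":0,"tz":-10,"rx":0,"ry":0,"rz":0},{"grip":0,"tx":0,"ty":0,"tz":-60,"rx":0,"ry":0,"rz":0},{"grip":0,"tx":0,"ty":0,"tz":-120,"rx":0,"ry":0,"rz":0},{"grip":0,"tx":0,"ty":0,"tz":-180,"rx":0,"ry":0,"rz":0},{"grip":0,"tx":0,"ty":0,"tz":-180,"rx":0,"ry":0,"rz":0}]'
python3 - <<'E'
from h import *
f=grab_frame("wrist");save(f,"wrist5.png"); f=grab_frame("side");save(f,"side5.png")
E
```

```text
clock: 12.65
tool_pos: [0.4632, 0.2538, 0.2155]
eef_rot: [[-1.0, 0.001, 0.006], [0.001, 1.0, 0.004], [-0.006, 0.004, -1.0]]
contact_force: [0.3, 0.2, -0.2]
opening: -0.0
gripper_force: 0.0
```

View pics/side5.png

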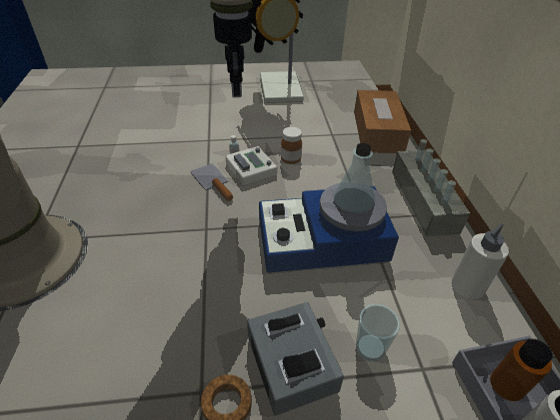

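View pics/wrist5.png

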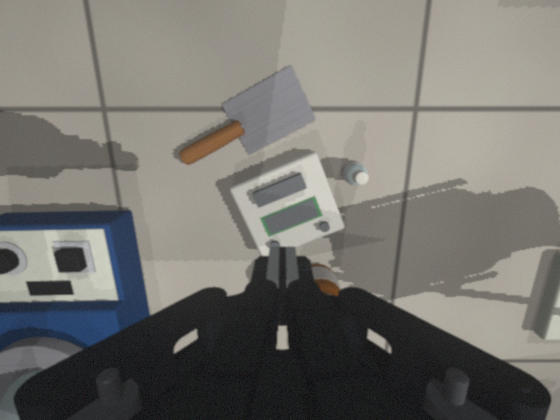

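Everything stands where it was: the timer is at side (250,166), the glassware is unmoved, and the lamp rocker at (302,364) is on. The tool is clear of everything.

```bash
python3 -c "
from plant import finish_job
print(finish_job())"
```

```text
the job is handed in; nothing more can be done
None
```

I pressed the stir key fully down and released it, switched the lamp rocker on, then pressed the timer bar fully down and released it, in that order. In the last pictures nothing else had moved, and I handed the job in at about 13 s of the 54 s allowed.

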